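Load the square blank and hold the pressing block ready over it

TASK

Put the loose square wooden blank flat on the floor of the square pocket of the metal nest and let go of it. Then take the pressing block by its bar handle, carry it over the top of the fence with nothing touching the fence, and hold it level and still about 1 cm above the blank, centred on it with the sides parallel, so that the fit can be checked by eye. Finish while still holding it there; the block must never touch the blank, and the round blank, tub and bottle stay where they are.

Things in the scene. Friction and masses are not known exactly. Their poses are not given: they have to be found in the camera images.
- square_blank: loose dark wooden square blank, 56 x 56 x 20 mm, about 0.06 kg, lying flat to the right of the fence. Origin at the centre of its underside, z up, x and y parallel to its sides (all four sides are alike). Seated in the pocket, its underside is 8 mm below the nest's top and its upper 12 mm stand out above it.
- caul: loose pressing block (caul) standing to the right of the fence: a square wooden base 54 x 54 x 26 mm with a cork sole, and on it an upright bar handle 50 mm long (along its x), 20 mm wide (along its y), with its top 70 mm above the sole. About 0.2 kg. Origin at the centre of the sole's underside, z up.
- nest_square: fixed aluminium nest block to the left of the fence, 110 x 110 x 18 mm, with a square pocket in the middle of its top. Origin at the centre of its underside, x and y parallel to its sides and to the pocket's. The other nest, of the same size, has a round pocket; the two change places.
- nest_square_pocket (a point): centre of the mouth of the square pocket, at the nest's top face (18 mm above the bed), axes as the nest's. The pocket is 59 x 59 mm, 8 mm deep, with a 2 mm bevel round its mouth.
- nest_round: fixed aluminium nest block like the other but with a round pocket (59 mm across, 8 mm deep), which stays empty. Origin at the centre of its underside.
- fence: fixed aluminium fence on the bed between the loose parts and the nests: a straight bar 340 mm long (along its x, roughly the robot's x), 30 mm thick (y), 65 mm high. Origin at the centre of its underside; its own y points to the nests.
- round_blank: loose dark wooden disc 56 mm across, 20 mm thick, lying flat to the right of the fence; not to be used. Origin at the centre of its underside.
- screw_tub: loose open light plastic tub of screws, 71 mm across, 55 mm high, standing at the far right of the work; a bystander. Origin at the centre of its underside.
- sealer_bottle: loose small white and blue bottle, 58 mm across, 138 mm high, standing at the right of the work; a bystander. Origin at the centre of its underside.

How it is judged:
By the outcome, as a careful person would: the job done as asked, in the order asked, and still so for the second after the job is handed in, while the arm keeps its last pose, push and grip.
It also fails if it takes over 64 s, if anything falls off the work surface, if the arm or the gripper's body presses on something with over 40 N, if the wrist force passes 120 N, or if a joint passes its speed limit or range.

ROBOT

A 6-joint arm with a two-finger parallel gripper is mounted at the origin on a cart in front of the work surface, level with it; the furniture and walls round the work are solid. World frame = base frame: x ahead of the robot, y to its left, z up, the work surface at z = 0. Lengths are in mm, angles in degrees, forces in N, time in s.
With the tool pointing down it reaches from about 300 to 850 mm from the base axis. Payload 4.2 kg.
Tool frame: the origin (TCP) lies at the very end of the fingers, on their centre line; the grasp point (between the pads) lies 19 mm behind it (hold_point_z is the z of the grasp point in the tool frame, in mm); z points along the fingers, y is the direction in which the jaws open and shut (so a half turn about z gives the same grasp; the last joint's range is limited). The gripper opens to 91 mm and grips with 3 to 60 N. Pads are 32 mm wide; open, the fingers measure 118 mm over their backs; the gripper's body (76 mm by 178 mm) begins 60 mm behind the grasp point.
Start: joints at [-75.115, 18.312, 89.639, -0, 72.044, -1.146], TCP at [158.797, -552.654, 213.976] pointing down, gripper open.
Joint ranges: [-177.97, 177.97], [-48.28, 115.42], [12.27, 149.76], [-77.06, 257.06], [2.81, 150.46], [-146.56, 146.56]. Speed limits (degrees/s): [147.25, 147.25, 180, 180, 180, 180].

INTERFACE

Orientations are given as [roll, pitch, yaw] about the fixed x, y, z axes, in that order (R = Rz(yaw) Ry(pitch) Rx(roll)).
In Python, from workcell import state, grab_frame, job_done, hold_point_z gives the robot as it stands. The module is installed in compiled form; this text tells all that it offers.
- The arm moves only by the shell command python3 -m creep 'ROWS' [FORCE]. ROWS is JSON, a list of rows, each a list of 7 numbers: the closure, from 0 (fully open) to 1 (shut), then the shift along the tool's x, y, z in mm, then the turn, a rotation vector about the tool's x, y, z in degrees. A call has 1 to 5 rows; each row shifts and turns the commanded pose from where the row before left it, along the tool's axes as they then stand; what a row does not reach is not made up. A row lasts 1/8 s, in which the tool goes at most 62.5 mm and 10.7 degrees, less where a joint would pass 70% of its speed; a pose out of reach is approached as far as the arm can. A call is refused whole if a number of a shift passes 62.5 or a number of a turn 10.7, either way. A call with a gripper value outside its range is refused whole. The fingers move at their own pace and stop on an object; FORCE is the grip in N (left out, the last holds). Time passes only in rows, so rows that do not move let the fingers close. It gives the time, the measured TCP pose, the force and the opening at its end, in the units of the state.
- state(): the state, without advancing time (a new reading comes with each control period).
- grab_frame(name): name is "scene" or "top" or "wrist"; returns a dict with "frame" (480x640x3 uint8, red, green, blue), "fx", "fy", "cx", "cy" (pixels), "view" (4x4, takes a point from world to camera coordinates). Camera axes: x right, y down, z forward; pixel columns grow to the right and rows downward; lengths in mm; the calibration is good to about 2 mm. A picture is of the moment at which its call begins. There is no depth.
- job_done(): hands the job in, once; it reports no verdict.
The state is a dict: "time_s": time; "qpos": joint angles; "qvel": joint speeds; "effort": joint torques, N m; "ee_pos": TCP position; "ee_rot": TCP orientation; "force": force on the tool from outside, world axes, zero at the start; "torque": the same for the moment, N m; "gripper_width": finger opening in mm.
Only numpy, scipy, OpenCV 4.12 (cv2) and the standard library are available. Lean on these libraries where they do the work, as an engineer would, in place of code of your own. Each camera call takes 0.05 s, during which the arm holds its last target.

## Working session

There is one attempt and no reset: what is moved stays moved. The work goes in short steps, Python scripts to look and compute and a shell command to move; the robot and the scene stay as the last step left them, time stands still between calls to the robot, and variables do not carry over. Pictures are saved under pics/ and viewed, and the job is handed in when it is done.

```bash
mkdir -p pics
python3 - <<'E'
from workcell import *
import cv2,numpy as np
print(state(), hold_point_z if not callable(hold_point_z) else hold_point_z())
for n in ["scene","top","wrist"]:
    f=grab_frame(n); cv2.imwrite(f"pics/a_{n}.png",f["frame"][:,:,::-1]); print(n,f["fx"],f["fy"],f["cx"],f["cy"],np.round(f["view"],4).tolist())
E
```

```text
{'time_s': 0.0, 'qpos': array([-7.51157639e+01,  1.83513281e+01,  8.97072387e+01, -3.07161941e-04,
        7.20456017e+01, -1.14715075e+00]), 'qvel': array([ 0.02183882,  0.05040109, -0.07871478, -0.10887298,  0.01369827,
       -0.08583241]), 'effort': array([-8.92824501e-04, -4.12454152e+01, -2.31974208e+01,  7.26549234e-02,
        4.57807886e-02, -1.41068440e-04]), 'ee_pos': array([ 158.64672914, -552.13549249,  213.11780109]), 'ee_rot': array([-1.79895847e+02, -1.79350195e-03,  1.60314802e+01]), 'force': array([-0.83681458,  0.34380104, -0.21698853]), 'torque': array([ 0.04842813, -0.0173644 , -0.0366118 ]), 'gripper_width': 90.92156744167964} -18.8
scene 481.6048834521508 481.6048834521508 319.1711351828198 244.97751090192585 [[-0.8239, -0.5665, 0.017, 484.1138], [-0.243, 0.3261, -0.9136, 201.782], [0.512, -0.7568, -0.4063, 859.4879], [0.0, 0.0, 0.0, 1.0]]
top 547.3407782409208 547.3407782409208 315.9230092704604 244.7325864791194 [[-0.0172, -0.9995, -0.0281, 13.4253], [-0.9824, 0.0221, -0.1857, 592.0727], [0.1862, 0.0244, -0.9822, 1201.738], [0.0, 0.0, 0.0, 1.0]]
wrist 353.8472637690369 353.8472637690369 308.7158199796118 233.5443331540393 [[0.2753, -0.9613, -0.0021, -573.9616], [-0.9298, -0.2668, 0.2536, -28.1777], [-0.2443, -0.0679, -0.9673, 391.4813], [0.0, 0.0, 0.0, 1.0]]
```

View pics/a_scene.png

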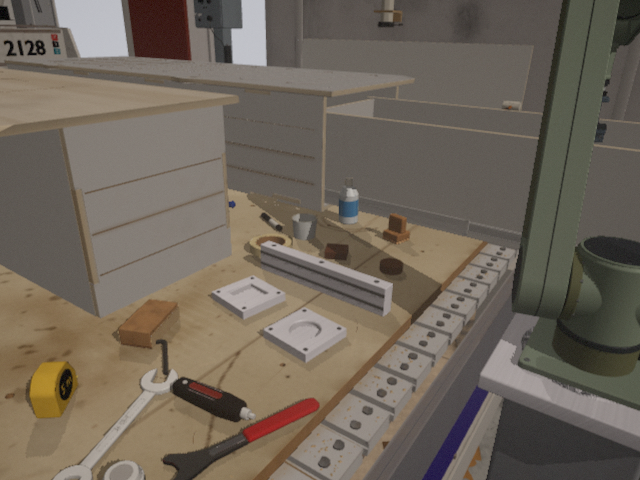

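View pics/a_top.png

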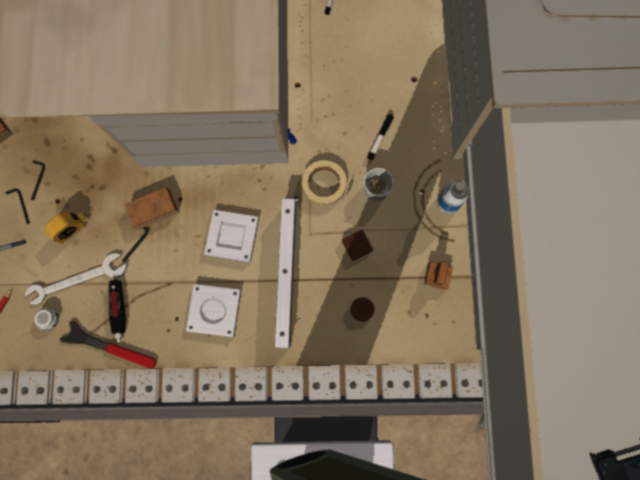

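View pics/a_wrist.png

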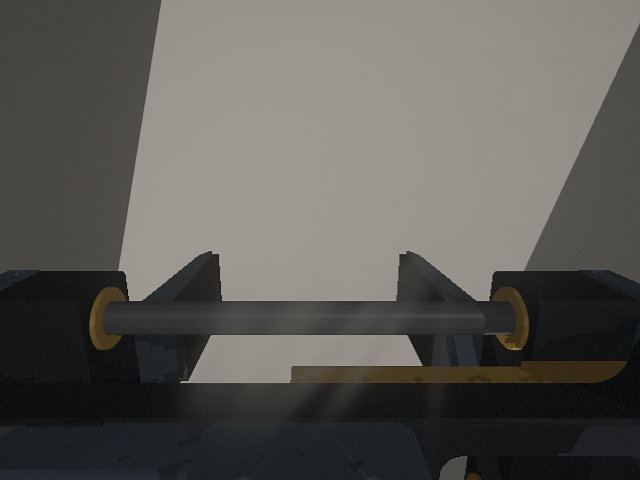

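```bash
cat > h.py <<'E'
from workcell import *
import cv2,numpy as np
np.set_printoptions(suppress=True,precision=2)
def grab(n,save=None):
    f=grab_frame(n)
    if save: cv2.imwrite(f"pics/{save}.png",f["frame"][:,:,::-1])
    return f
def ray(f,u,v):
    V=np.array(f["view"]);R=V[:3,:3];t=V[:3,3]
    return -R.T@t, R.T@np.array([(u-f["cx"])/f["fx"],(v-f["cy"])/f["fy"],1.])
def onz(f,u,v,z):
    o,d=ray(f,u,v); return o+d*(z-o[2])/d[2]
def ony(f,u,v,y):
    o,d=ray(f,u,v); return o+d*(y-o[1])/d[1]
def proj(f,p):
    V=np.array(f["view"]);c=V[:3,:3]@np.array(p,float)+V[:3,3]
    return np.array([f["cx"]+f["fx"]*c[0]/c[2],f["cy"]+f["fy"]*c[1]/c[2]])
E
python3 - <<'E'
from h import *
t=grab("top","t1");s=grab("scene","s1");w=grab("wrist")
for u,v in [(478,250),(485,375),(470,150),(362,309),(357,245),(438,274),(378,183),(452,197)]: print(u,v,onz(t,u,v,0))
for y in (-300,-330,-360,-390): print(y,[ony(s,u,v,y) for u,v in((330,116),(500,133),(620,150),(370,205),(480,235))])
f=t["frame"]; cv2.imwrite("pics/t_zoom.png",cv2.resize(f[150:360,170:490],None,fx=2.5,fy=2.5,interpolation=cv2.INTER_CUBIC)[:,:,::-1])
print([proj(s,[158,-552,z]) for z in (0,214,300)], [proj(t,[158,-552,z]) for z in (0,214,300)])
o,d=ray(w,0,0);print('wristcam',o)
E
```

```text
478 250 [ 581.36 -381.95    0.  ]
485 375 [ 292.11 -377.      0.  ]
470 150 [ 831.51 -380.37    0.  ]
362 309 [ 447.11 -102.3     0.  ]
357 245 [599.91 -95.36   0.  ]
438 274 [ 525.94 -284.12    0.  ]
378 183 [ 752.95 -151.4     0.  ]
452 197 [ 713.06 -328.82    0.  ]
-300 [array([ 763.29, -300.  ,  307.23]), array([ 295.16, -300.  ,  317.44]), array([  52.51, -300.  ,  312.74]), array([ 619.43, -300.  ,   73.84]), array([ 302.09, -300.  ,   61.02])]
-330 [array([ 782.84, -330.  ,  301.58]), array([ 302.59, -330.  ,  312.06]), array([  53.67, -330.  ,  307.24]), array([ 635.26, -330.  ,   62.15]), array([ 309.71, -330.  ,   49.  ])]
-360 [array([ 802.4 , -360.  ,  295.94]), array([ 310.03, -360.  ,  306.68]), array([  54.82, -360.  ,  301.74]), array([ 651.09, -360.  ,   50.46]), array([ 317.32, -360.  ,   36.98])]
-390 [array([ 821.96, -390.  ,  290.29]), array([ 317.47, -390.  ,  301.29]), array([  55.98, -390.  ,  296.23]), array([ 666.92, -390.  ,   38.77]), array([ 324.94, -390.  ,   24.96])]
[array([555.57, 239.09]), array([573.11, 164.61]), array([580.86, 131.74])] [array([568.72, 435.6 ]), array([618.19, 453.83]), array([644.42, 463.5 ])]
wristcam [ 227.51 -532.82  384.99]
```

View pics/t_zoom.png

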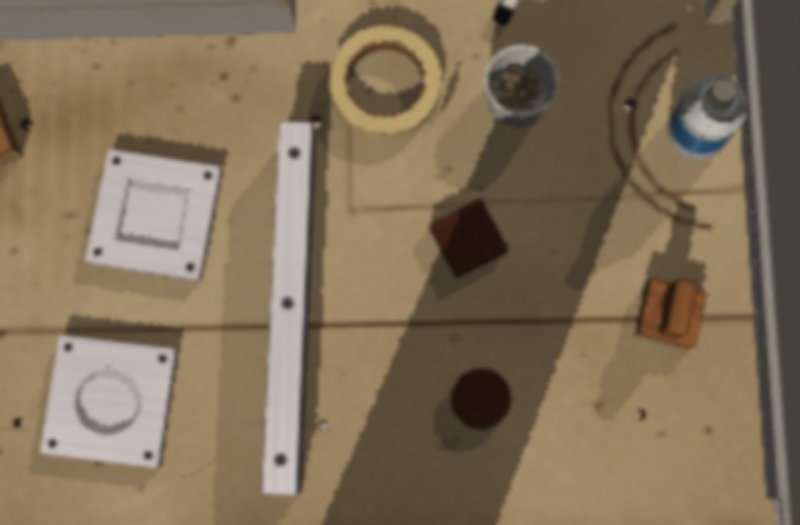

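The top view shows the square blank near (357,245), the caul near (438,274), the square nest near (231,236) and the round blank near (362,309). A wall stands at y≈-380, about 300 mm high, and the gripper starts beyond it. I'll lift over the wall first.

```bash
python3 -m creep '[[0,0,0,-45,0,0,0],[0,0,0,-55,0,0,0],[0,0,0,-55,0,0,0],[0,0,0,-45,0,0,0],[0,0,0,0,0,0,0]]'
```

```text
time_s: 0.92
ee_pos: [159.1, -553.7, 418.1]
ee_rot: [179.5, 0.0, 16.0]
force: [-0.8, -0.3, -0.9]
gripper_width: 91.3
```

```bash
cat > m1.py <<'E'
from h import *
t=grab("top");f=t["frame"]
hsv=cv2.cvtColor(f,cv2.COLOR_RGB2HSV)
# dark wood
g=f.max(2); 
m=((g<75)&(f[:,:,0].astype(int)-f[:,:,2]>12)&(hsv[:,:,1]>110)).astype(np.uint8)
n,l,st,c=cv2.connectedComponentsWithStats(m)
for i in range(1,n):
    if 200<st[i,4]<3000: print(st[i],c[i], cv2.minAreaRect(np.argwhere(l==i)[:,::-1].astype(np.float32)))
E
python3 m1.py
```

```text
[343 230  30  31 571] [356.94 244.53] ((356.9000244140625, 244.300048828125), (24.59674644470215, 23.702320098876953), 63.43495178222656)
[351 297  24  25 454] [362.04 308.84] ((362.0, 308.5), (23.33452033996582, 23.33452033996582), 45.0)
```

```bash
python3 -m creep '[[0,35,-22,0,0,0,0],[0,50,-32,0,0,0,0],[0,50,-32,0,0,0,0],[0,50,-32,0,0,0,0],[0,50,-32,0,0,0,0]]'; python3 -m creep '[[0,50,-32,0,0,0,0],[0,50,-32,0,0,0,0],[0,50,-32,0,0,0,0],[0,50,-32,0,0,0,0],[0,35,-22,0,0,0,0]]';python3 -m creep '[[0,0,0,0,0,0,8],[0,0,0,0,0,0,8],[0,0,0,0,0,0,0]]'
python3 - <<'E'
from h import *
grab("wrist","w2");s=state();print(s['ee_pos'],s['ee_rot'],s['qpos'])
grab("scene","s2")
E
```

```text
time_s: 1.6
ee_pos: [343.7, -341.6, 411.9]
ee_rot: [-179.8, 0.1, 16.0]
force: [0.6, -1.6, 0.6]
gripper_width: 90.9
time_s: 2.22
ee_pos: [528.4, -132.2, 411.4]
ee_rot: [-179.9, 0.2, 16.1]
force: [0.1, -0.7, 0.1]
gripper_width: 91.4
time_s: 2.6
ee_pos: [527.3, -134.3, 411.9]
ee_rot: [-179.9, 0.2, 0.1]
force: [-1.0, 1.2, -0.8]
gripper_width: 91.1
[ 527.3  -134.36  412.36] [-179.96    0.17    0.17] [-15.5   12.53  69.9   -0.    97.75  74.32]
```

View pics/w2.png

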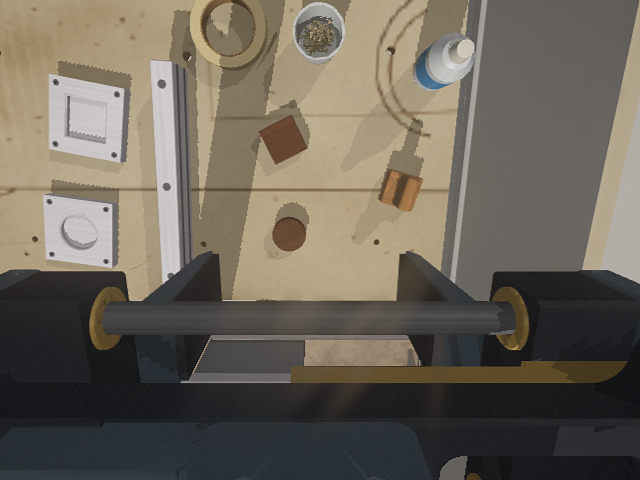

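View pics/s2.png

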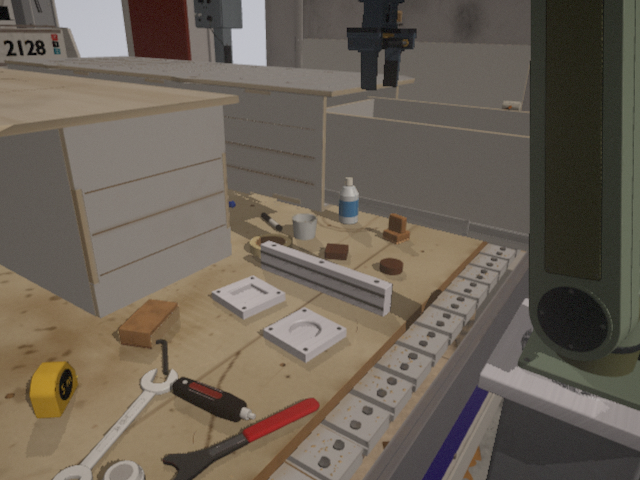

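The wrist view covers the whole work area: square blank (283,139), caul (400,190), square nest (88,118), fence (168,170), round blank (289,234), bottle (445,60), tub (318,32). Next I'll measure them.

```bash
cat > m2.py <<'E'
from h import *
f=grab("wrist");im=f["frame"].astype(int)
hsv=cv2.cvtColor(f["frame"],cv2.COLOR_RGB2HSV)
def comp(m,lo,hi,name,z,roi):
    mm=np.zeros(m.shape,np.uint8); x0,y0,x1,y1=roi; mm[y0:y1,x0:x1]=m[y0:y1,x0:x1]
    mm=cv2.morphologyEx(mm,cv2.MORPH_CLOSE,np.ones((5,5)))
    n,l,st,c=cv2.connectedComponentsWithStats(mm)
    for i in range(1,n):
        if lo<st[i,4]<hi:
            cs,_=cv2.findContours((l==i).astype(np.uint8),cv2.RETR_EXTERNAL,cv2.CHAIN_APPROX_NONE)
            c0=max(cs,key=len)[:,0]
            P=np.array([onz(f,u,v,z)[:2] for u,v in c0],np.float32)
            r=cv2.minAreaRect(P); print(name,st[i],'rect',np.round(r[0],1),np.round(r[1],1),round(r[2],1))
sat=hsv[:,:,1]
mx=im.max(2)
m=((sat>110)&(mx<125))
comp(m,200,4000,'dark',20,(220,90,340,260))
m=((sat>130)&(im[:,:,0]-im[:,:,2]>60)&(hsv[:,:,0]<14))
comp(m,200,4000,'caul',26,(360,150,440,230))
m=(sat<40)&(mx>120)
comp(m,2000,20000,'nest',18,(20,50,140,280))
comp(m,2000,20000,'fence',65,(140,40,195,290))
for u,v in [(447,270),(465,95),(460,60)]: print(onz(f,u,v,0))
for y in (-380,): print([ony(f,u,v,y) for u,v in((485,0),(447,270),(590,150),(636,0))])
z=f["frame"]; 
for n,(a,b,c,d) in dict(n1=(40,60,140,280),n2=(250,100,430,260)).items():
    cv2.imwrite(f"pics/z_{n}.png",cv2.resize(z[b:d,a:c],None,fx=4 if n=='n2' else 2.7,fy=3.6 if n=='n2' else 2.7,interpolation=cv2.INTER_CUBIC)[:,:,::-1])
E
python3 m2.py
```

```text
dark [ 260  116   47   48 1317] rect [599.  -93.3] [54.8 55.4] 26.0
dark [273 217  32  34 853] rect [ 449.6 -100.6] [51.3 56.3] 89.9
nest [  49   74   78   89 5568] rect [627.8 202.6] [118.3 110.3] 79.3
nest [  43  193   74   75 4539] rect [453.1 244. ] [117.5 114.9] 81.8
fence [ 150   60   31  224 4495] rect [541.   73.8] [ 32.6 322.8] 86.5
[ 378.93 -376.73    0.  ]
[ 666.7 -375.3    0. ]
[ 716.23 -362.07    0.  ]
[array([ 788.74, -380.  ,   21.76]), array([ 375.96, -380.  ,   -7.89]), array([ 591.06, -380.  ,  265.92]), array([ 701.32, -380.  ,  281.54])]
```

Run:
```python
from h import *
f=grab("wrist");x,y,z=state()['ee_pos']
o,d=ray(f,0,0);print('cam',o,o-np.array([x,y,z]))
for dz in (0,15,30,60,100,150,200,300,400): print(dz,proj(f,[x,y,z-dz]),proj(f,[x-28,y,z-dz]),proj(f,[x+28,y,z-dz]))
```

```text
cam [ 599.14 -134.41  584.38] [ 71.75   0.22 171.  ]
0 [309.24 283.1 ] [309.16 331.45] [309.33 230.83]
15 [309.22 272.64] [309.15 317.94] [309.3  223.95]
30 [309.21 263.6 ] [309.14 306.2 ] [309.28 218.03]
60 [309.18 248.78] [309.12 286.84] [309.25 208.4 ]
100 [309.16 233.79] [309.11 267.11] [309.21 198.73]
150 [309.14 220.02] [309.09 248.83] [309.18 189.92]
200 [309.12 209.77] [309.08 235.15] [309.16 183.41]
300 [309.1  195.56] [309.07 216.04] [309.13 174.44]
400 [309.08 186.16] [309.06 203.34] [309.11 168.55]
```

View pics/z_n1.png

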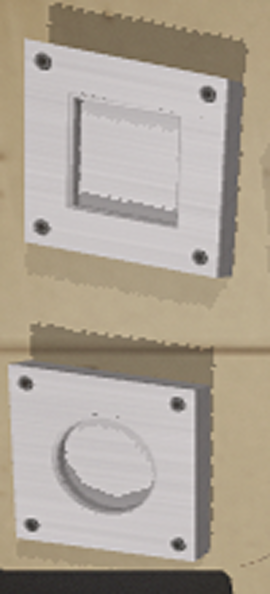

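View pics/z_n2.png

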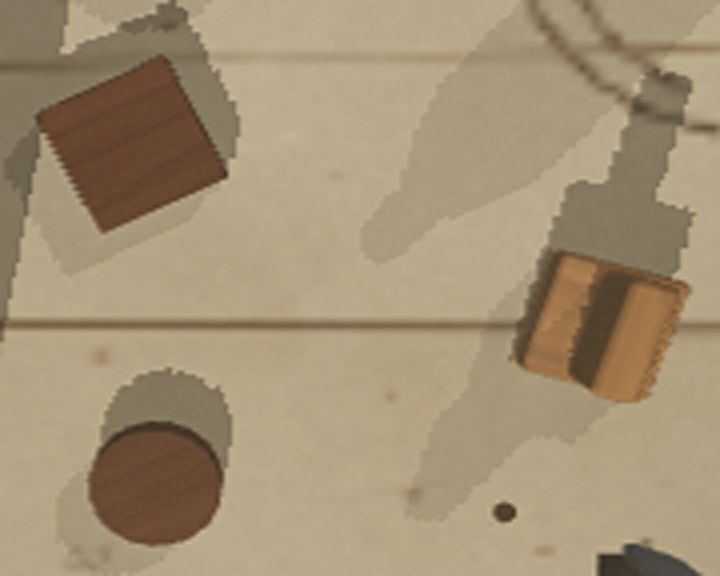

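```bash
python3 -m creep '[[0,14,-8,46,0,0,0],[0,14,-8,46,0,0,0],[0,14,-8,46,0,0,0],[0,14,-8,46,0,0,0],[0,16,-9,46,0,0,0]]'; python3 -m creep '[[0,0,0,0,0,0,-9],[0,0,0,0,0,0,-9],[0,0,0,0,0,0,-8],[0,0,0,0,0,0,0],[0,0,0,0,0,0,0]]'
cat > m3.py <<'E'
import sys
from h import *
def blank(f,z=20,roi=(0,0,640,250),save=None):
    im=f["frame"].astype(int);hsv=cv2.cvtColor(f["frame"],cv2.COLOR_RGB2HSV)
    m=((hsv[:,:,1]>110)&(im.max(2)<125)).astype(np.uint8)
    mm=np.zeros_like(m);x0,y0,x1,y1=roi;mm[y0:y1,x0:x1]=m[y0:y1,x0:x1]
    mm=cv2.morphologyEx(mm,cv2.MORPH_OPEN,np.ones((3,3)));mm=cv2.morphologyEx(mm,cv2.MORPH_CLOSE,np.ones((5,5)))
    n,l,st,c=cv2.connectedComponentsWithStats(mm)
    for i in range(1,n):
        if 600<st[i,4]<60000:
            cs,_=cv2.findContours((l==i).astype(np.uint8),cv2.RETR_EXTERNAL,cv2.CHAIN_APPROX_NONE)
            P=np.array([onz(f,u,v,z)[:2] for u,v in max(cs,key=len)[:,0]],np.float32)
            r=cv2.minAreaRect(P);print('blank',st[i],'ctr',np.round(r[0],1),'size',np.round(r[1],1),'ang',round(r[2],1))
if __name__=="__main__":
    f=grab("wrist",sys.argv[1]);s=state();print(s['ee_pos'],s['ee_rot']);blank(f)
E
python3 m3.py w3
```

```text
time_s: 3.42
ee_pos: [599.8, -93.5, 182.6]
ee_rot: [180.0, -0.0, 0.1]
force: [0.6, 0.4, -0.7]
gripper_width: 91.3
time_s: 4.05
ee_pos: [599.6, -93.6, 183.9]
ee_rot: [180.0, 0.0, 25.9]
force: [0.2, 0.4, 0.1]
gripper_width: 91.1
[599.61 -93.57 183.98] [179.99  -0.    25.95]
blank [ 280  188   58   58 3210] ctr [599.5 -93.2] size [56.3 54.9] ang 25.9
blank [535 213  39  30 707] ctr [ 696.6 -313. ] size [21.6 40.7] ang 5.9
```

View pics/w3.png

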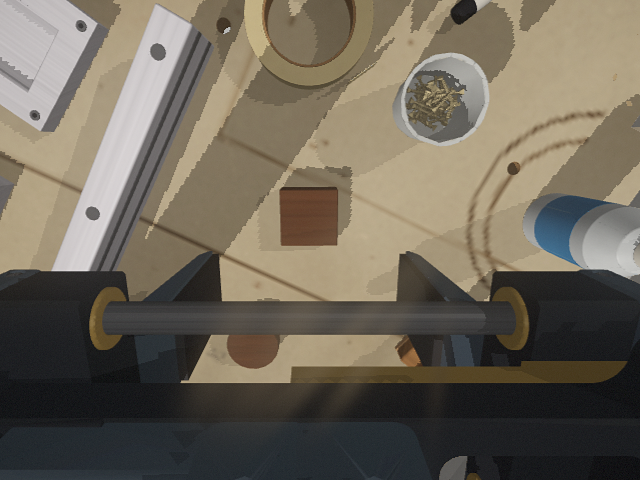

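The blank sits at (308,216), square to the jaws. Measured centre is (599.5,-93.2), right under the TCP, so I'm descending.

```bash
python3 -m creep '[[0,0,0,40,0,0,0],[0,0,0,45,0,0,0],[0,0,0,40,0,0,0],[0,0,0,25,0,0,0],[0,0,0,12,0,0,0]]'; python3 -m creep '[[0,0,0,5,0,0,0],[0,0,0,5,0,0,0],[0,0,0,0,0,0,0]]'
```

```text
time_s: 4.72
ee_pos: [598.9, -93.4, 20.5]
ee_rot: [-179.9, 0.1, 26.0]
force: [-0.8, 0.2, 0.3]
gripper_width: 91.1
time_s: 5.1
ee_pos: [600.0, -93.6, 12.4]
ee_rot: [180.0, -0.0, 26.0]
force: [0.2, 0.0, -0.3]
gripper_width: 91.3
```

```bash
python3 -m creep '[[1,0,0,0,0,0,0],[1,0,0,0,0,0,0],[1,0,0,0,0,0,0],[1,0,0,0,0,0,0],[1,0,0,0,0,0,0]]' 20; python3 -m creep '[[1,0,0,0,0,0,0],[1,0,0,0,0,0,0]]' 20
python3 - <<'E'
from h import *
print(state()['ee_pos'],state()['ee_pos'],state()['gripper_width']);grab("wrist","w4")
E
```

```text
time_s: 5.72
ee_pos: [599.7, -93.5, 12.1]
ee_rot: [180.0, -0.0, 26.0]
force: [0.3, 0.2, 0.3]
gripper_width: 55.5
time_s: 5.98
ee_pos: [599.7, -93.5, 12.1]
ee_rot: [180.0, -0.0, 26.0]
force: [-1.0, 1.1, 2.0]
gripper_width: 55.9
[599.7  -93.5   12.07] [599.7  -93.5   12.07] 55.89441380891508
```

View pics/w4.png

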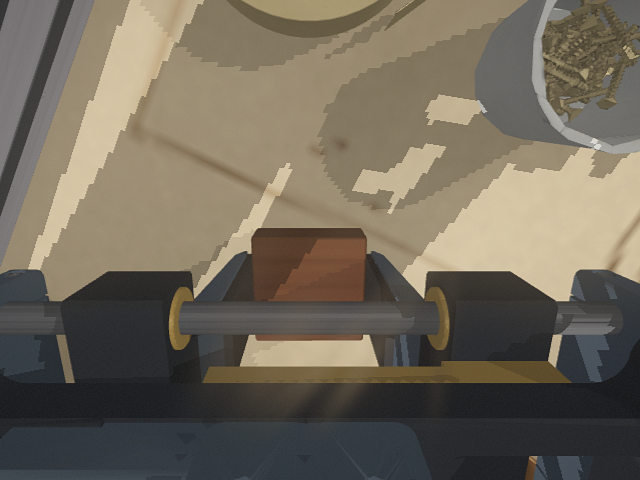

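```bash
python3 -m creep '[[1,0,0,-25,0,0,0],[1,0,0,-45,0,0,0],[1,0,0,-50,0,0,0],[1,0,0,-45,0,0,0],[1,0,0,-23,0,0,0]]' 20; python3 -m creep '[[1,10,-40,0,0,0,0],[1,15,-60,0,0,0,0],[1,15,-60,0,0,0,0],[1,15,-60,0,0,0,0],[1,12,-52,0,0,0,0]]';python3 -m creep '[[1,0,0,0,0,0,7],[1,0,0,0,0,0,10],[1,0,0,0,0,0,10],[1,0,0,0,0,0,8],[1,0,0,0,0,0,0]]';  python3 - <<'E'
from h import *
print(state()['ee_pos'],state()['gripper_width']);grab("wrist","w5")
E
```

```text
time_s: 6.65
ee_pos: [600.5, -93.6, 202.7]
ee_rot: [179.9, -0.2, 26.0]
force: [0.1, -0.2, -2.1]
gripper_width: 55.9
time_s: 7.28
ee_pos: [539.6, 182.3, 199.6]
ee_rot: [-180.0, 0.0, 26.1]
force: [0.3, -0.6, -0.6]
gripper_width: 56.1
time_s: 7.9
ee_pos: [540.2, 180.3, 199.5]
ee_rot: [180.0, 0.0, -8.9]
force: [0.2, 0.3, -0.2]
gripper_width: 55.9
[540.22 180.27 199.53] 55.90139343383924
```

View pics/w5.png

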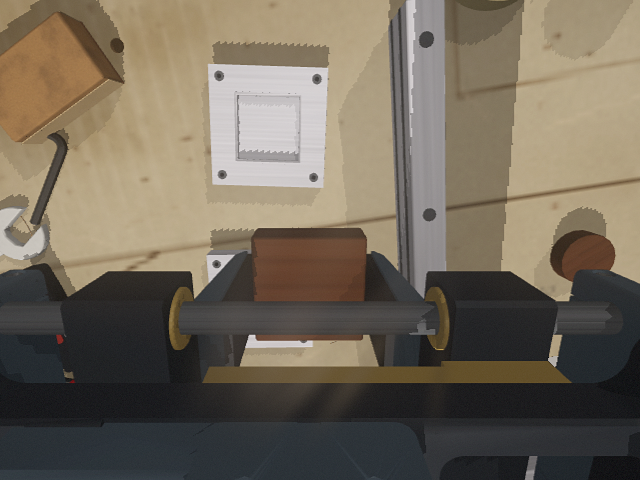

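The square nest shows clearly at corners (208,65)-(324,187), with four screws around the pocket (237-300, 93-162). The held blank's top face spans rows 237-340.

```bash
cat > m4.py <<'E'
import sys
from h import *
def nest(f,roi):
    g=cv2.cvtColor(f["frame"],cv2.COLOR_RGB2GRAY);hsv=cv2.cvtColor(f["frame"],cv2.COLOR_RGB2HSV)
    x0,y0,x1,y1=roi
    w=np.zeros_like(g);w[y0:y1,x0:x1]=((hsv[:,:,1]<40)&(g>170))[y0:y1,x0:x1]
    cs,_=cv2.findContours(w,cv2.RETR_EXTERNAL,cv2.CHAIN_APPROX_NONE);c=max(cs,key=cv2.contourArea)[:,0]
    r=cv2.minAreaRect(np.array([onz(f,u,v,18)[:2] for u,v in c],np.float32));print('outer',np.round(r[0],1),np.round(r[1],1),round(r[2],2))
    fill=np.zeros_like(g);cv2.drawContours(fill,[c[:,None]],-1,1,-1);fill=cv2.erode(fill,np.ones((3,3)))
    h=((g<110)&(fill>0)).astype(np.uint8)
    n,l,st,cc=cv2.connectedComponentsWithStats(h);S=[]
    for i in range(1,n):
        if 15<st[i,4]<400:
            m=l==i; wgt=(200.-g)*m; v,u=np.mgrid[:480,:640]; uu=(u*wgt).sum()/wgt.sum();vv=(v*wgt).sum()/wgt.sum()
            P=onz(f,uu,vv,18)[:2];print(' hole',st[i,4],round(uu,1),round(vv,1),P);S.append(P)
    if len(S)==4:
        S=np.array(S);print('screw ctr',S.mean(0)); q=S-S.mean(0);a=np.degrees(np.arctan2(q[:,1],q[:,0]))-45;print('ang',[(x+45)%90-45 for x in a])
if __name__=="__main__":
    f=grab("wrist");nest(f,(190,50,345,200))
    s=state();e=s['ee_pos'];print(e,s['ee_rot'])
    cs=f["frame"];a=np.radians(s['ee_rot'][2])
    for v in (236,237,238,339,340,341):
        p=onz(f,308,v,e[2]+8)[:2]-e[:2];print(v,p[0]*np.cos(a)+p[1]*np.sin(a))
    cv2.imwrite("pics/z5.png",np.hstack([cv2.resize(cs[50:200,190:345],(465,450),interpolation=cv2.INTER_NEAREST),cv2.resize(cs[225:345,240:380],(335,450))])[:,:,::-1])
E
python3 m4.py
```

```text
outer [628.3 206.5] [110.7 110.4] 79.34
 hole 65 219.1 75.6 [681.05 242.22]
 hole 61 316.6 78.7 [664.53 153.67]
 hole 47 221.9 174.2 [592.46 259.18]
 hole 48 313.4 177.3 [575.51 170.33]
screw ctr [628.39 206.35]
ang [np.float64(-10.739788588753754), np.float64(-10.546913293507856), np.float64(-10.785539361545133), np.float64(-10.7335941067372)]
[540.33 180.25 199.66] [179.98   0.02  -8.85]
236 27.373249816140508
237 26.8776537084134
238 26.38131856526172
339 -27.871459725144142
340 -28.452830003220292
341 -29.03513934059168
```

View pics/z5.png

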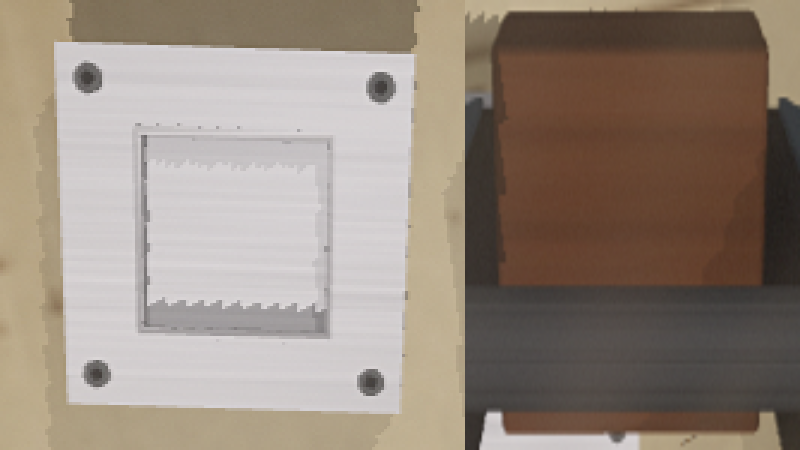

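```bash
python3 -m creep '[[1,0,0,0,0,0,1.8],[1,27,-14,20,0,0,0],[1,28,-14,45,0,0,0],[1,27,-14,40,0,0,0],[1,0,0,25,0,0,0]]';python3 -m creep '[[1,0,0,10,0,0,0],[1,0,0,0,0,0,0],[1,0,0,0,0,0,0]]';  python3 - <<'E'
from h import *
s=state();print(s['ee_pos'],s['ee_rot']);grab("wrist","w6");grab("scene","s6");t=grab("top","t6")
cv2.imwrite("pics/s6z.png",cv2.resize(cv2.imread("pics/s6.png")[200:350,180:380],None,fx=4,fy=4))
E
```

```text
time_s: 8.62
ee_pos: [629.9, 206.5, 67.0]
ee_rot: [180.0, 0.1, -10.8]
force: [-0.6, -0.5, -1.6]
gripper_width: 55.8
time_s: 9.0
ee_pos: [629.7, 206.5, 61.6]
ee_rot: [-179.9, -0.1, -10.8]
force: [-0.6, 0.3, -0.1]
gripper_width: 55.8
[629.67 206.48  61.59] [-179.93   -0.15  -10.77]
```

View pics/w6.png

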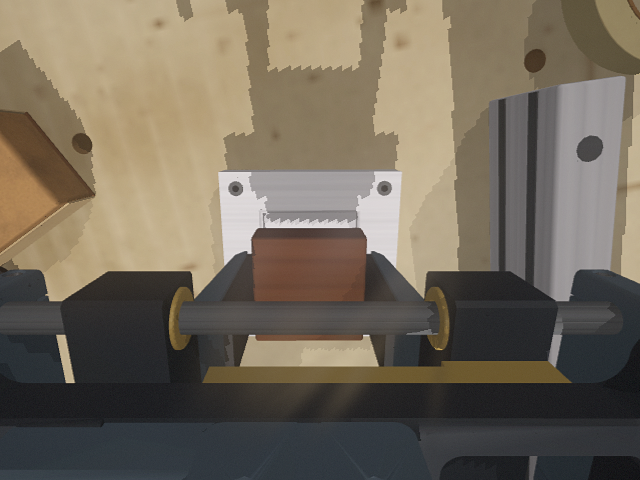

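View pics/s6z.png

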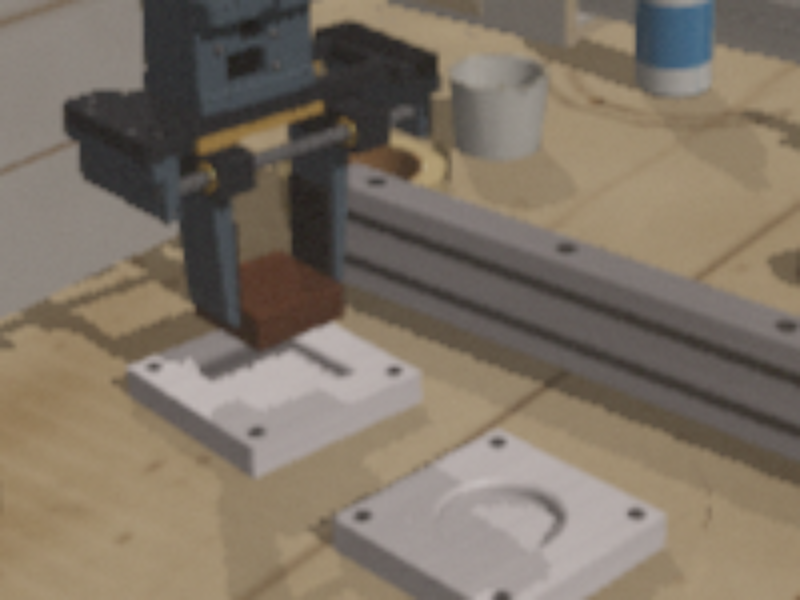

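Run:
```python
from h import *
f=grab("wrist");s=state();e=s['ee_pos'];print(e)
g=cv2.cvtColor(f["frame"],cv2.COLOR_RGB2GRAY);Q=[]
for u0,v0 in((236,188),(384,188)):
    w=np.clip(150.-g[v0-10:v0+11,u0-10:u0+11],0,None);v,u=np.mgrid[-10:11,-10:11];uu=u0+(u*w).sum()/w.sum();vv=v0+(v*w).sum()/w.sum()
    Q.append(onz(f,uu,vv,18)[:2]);print(uu,vv,Q[-1])
Q=np.array(Q);print('mid',Q.mean(0),'exp',[672.8,197.9]);d=Q[0]-Q[1];print('yaw',np.degrees(np.arctan2(d[1],d[0]))-90)
a=np.radians(-10.75);m=Q.mean(0)-45.1*np.array([np.cos(a),np.sin(a)]);print('ctr',m)
```

```text
[629.32 206.41  61.15]
234.99060572069547 187.93325855300057 [680.96 242.5 ]
383.91541916167665 187.5800898203593 [664.22 153.63]
mid [672.59 198.07] exp [672.8, 197.9]
yaw -10.672307777143644
ctr [628.28 206.48]
```

```bash
python3 -m creep '[[1,0,0,12,0,0,0],[1,0,0,12,0,0,0],[1,0,0,5,0,0,0],[1,0,0,2,0,0,0],[1,0,0,0,0,0,0]]';python3 -m creep '[[1,0,0,2,0,0,0],[1,0,0,1,0,0,0],[1,0,0,1,0,0,0],[1,0,0,0,0,0,0]]'; python3 -m creep '[[1,0,0,1,0,0,0],[1,0,0,1,0,0,0],[1,0,0,0,0,0,0]]'
```

```text
time_s: 9.82
ee_pos: [629.0, 206.2, 28.8]
ee_rot: [180.0, 0.0, -10.8]
force: [0.8, -0.4, -0.9]
gripper_width: 55.9
time_s: 10.32
ee_pos: [628.8, 206.2, 24.9]
ee_rot: [180.0, 0.0, -10.8]
force: [0.3, 0.3, -1.5]
gripper_width: 55.4
time_s: 10.7
ee_pos: [628.8, 206.2, 22.8]
ee_rot: [180.0, 0.0, -10.8]
force: [-0.6, -0.0, -0.1]
gripper_width: 56.2
```

```bash
python3 -m creep '[[1,0,0,0.5,0,0,0],[1,0,0,0.5,0,0,0],[1,0,0,0,0,0,0]]'
python3 - <<'E'
from h import *
grab("scene","s7")
cv2.imwrite("pics/s7z.png",cv2.resize(cv2.imread("pics/s7.png")[200:350,180:380],None,fx=4,fy=4))
E
```

```text
time_s: 11.08
ee_pos: [628.9, 206.3, 22.1]
ee_rot: [-180.0, -0.0, -10.8]
force: [-1.4, -0.5, 0.6]
gripper_width: 55.8
```

View pics/s7z.png

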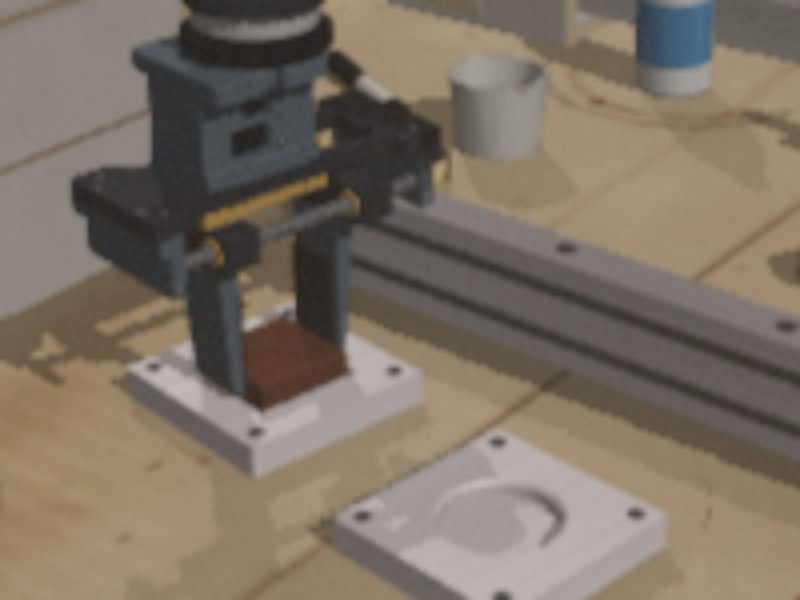

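The blank is in the pocket, with its exposed height looking like about 12 mm. I'll release it, lift, and check.

```bash
python3 -m creep '[[0.5,0,0,0,0,0,0],[0.4,0,0,0,0,0,0],[0.2,0,0,0,0,0,0],[0,0,0,0,0,0,0],[0,0,0,0,0,0,0]]'; python3 -m creep '[[0,0,0,-20,0,0,0],[0,-10,0,-50,0,0,0],[0,-20,0,-50,0,0,0],[0,-20,0,-40,0,0,0],[0,-10,0,-10,0,0,0]]'; python3 -m creep '[[0,0,0,0,0,0,0],[0,0,0,0,0,0,0]]'
python3 - <<'E'
from h import *
s=state();print(s['ee_pos'],s['ee_rot']);f=grab("wrist","w8");grab("scene","s8")
cv2.imwrite("pics/s8z.png",cv2.resize(cv2.imread("pics/s8.png")[220:330,190:340],None,fx=5,fy=5))
import m3;m3.blank(f,30,(150,50,400,250))
E
```

```text
time_s: 11.75
ee_pos: [628.9, 206.3, 21.9]
ee_rot: [180.0, -0.0, -10.8]
force: [-0.2, 0.4, 0.4]
gripper_width: 83.0
time_s: 12.38
ee_pos: [570.5, 218.1, 195.1]
ee_rot: [-179.8, -0.3, -10.7]
force: [-0.3, -0.3, -0.3]
gripper_width: 91.5
time_s: 12.62
ee_pos: [569.6, 217.0, 189.9]
ee_rot: [179.9, 0.1, -10.8]
force: [0.4, -0.1, 0.2]
gripper_width: 91.4
[569.55 217.05 189.86] [179.89   0.15 -10.78]
blank [278 123  61  23 899] ctr [645.1 203.3] size [54.2 19.1] ang 79.2
```

View pics/s8z.png

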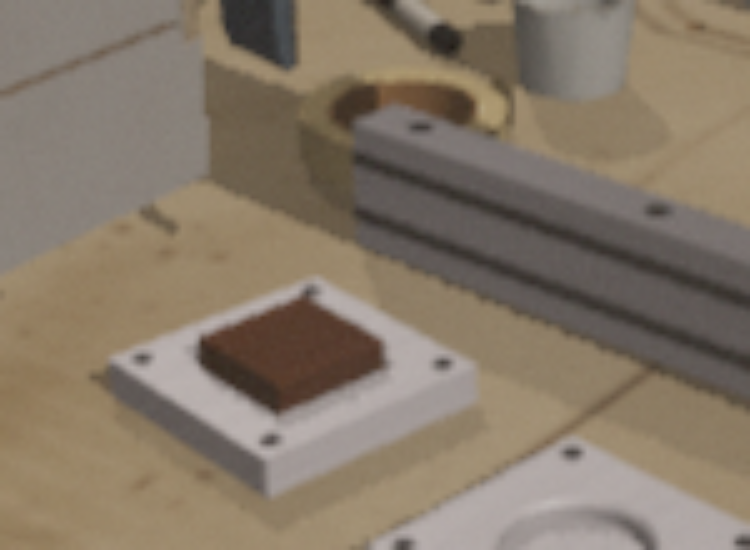

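View pics/w8.png

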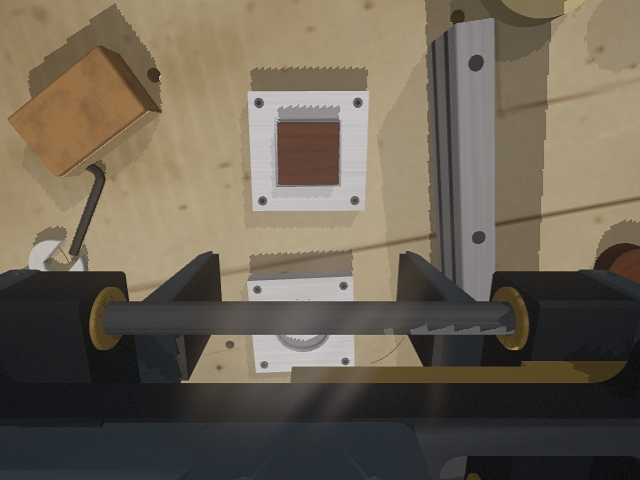

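The blank is seated flat in the pocket, level and parallel (wrist view 278-340 × 122-185). I'll measure its exact position.

```bash
cat > m5.py <<'E'
from h import *
import m4
def bl(f,roi,z=30):
    hsv=cv2.cvtColor(f["frame"],cv2.COLOR_RGB2HSV);im=f["frame"].astype(int)
    x0,y0,x1,y1=roi;m=np.zeros(im.shape[:2],np.uint8)
    m[y0:y1,x0:x1]=((hsv[:,:,1]>100)&(im[:,:,0]-im[:,:,2]>25))[y0:y1,x0:x1]
    cs,_=cv2.findContours(m,cv2.RETR_EXTERNAL,cv2.CHAIN_APPROX_NONE);c=max(cs,key=cv2.contourArea)[:,0]
    r=cv2.minAreaRect(np.array([onz(f,u,v,z)[:2] for u,v in c],np.float32))
    print('blank',c.min(0),c.max(0),np.round(r[0],1),np.round(r[1],1),round(r[2],2))
if __name__=="__main__":
    f=grab("wrist");bl(f,(270,112,350,195));m4.nest(f,(235,80,380,220))
E
python3 m5.py
```

```text
blank [278 123] [338 184] [628.  206.6] [54.4 54.4] 79.17
outer [628.5 206.3] [110.6 109.7] 79.17
 hole 68 258.6 102.7 [681.09 242.33]
 hole 65 357.4 102.5 [664.29 153.61]
 hole 53 262.3 200.6 [592.34 258.99]
 hole 51 354.5 200.5 [575.46 170.26]
screw ctr [628.29 206.3 ]
ang [np.float64(-10.68259199676502), np.float64(-10.654172077256163), np.float64(-10.687551449780827), np.float64(-10.702204510446506)]
```

```bash
python3 -m creep '[[0,4,40,0,0,0,0],[0,4,60,0,0,0,0],[0,4,60,0,0,0,0],[0,4,60,0,0,0,-5],[0,0,60,0,0,0,-10]]' ; python3 -m creep '[[0,0,30,0,0,0,-10],[0,0,0,0,0,0,-10],[0,0,0,0,0,0,-10],[0,0,0,0,0,0,-10],[0,0,0,0,0,0,-10]]' ; python3 -m creep '[[0,0,0,0,0,0,-10],[0,0,0,0,0,0,-8],[0,0,0,0,0,0,0],[0,0,0,0,0,0,0]]'
python3 - <<'E'
from h import *
s=state();print(s['ee_pos'],s['ee_rot'],s['qpos']);f=grab("wrist","w9")
E
```

```text
time_s: 13.4
ee_pos: [538.4, -61.3, 191.2]
ee_rot: [-180.0, 0.1, 4.2]
force: [0.2, -0.6, 0.7]
gripper_width: 91.2
time_s: 14.02
ee_pos: [540.8, -89.5, 191.0]
ee_rot: [-179.9, 0.0, 54.2]
force: [0.3, -0.1, 0.2]
gripper_width: 90.9
time_s: 14.52
ee_pos: [540.9, -89.3, 191.5]
ee_rot: [-180.0, 0.0, 71.8]
force: [0.9, 0.5, -0.2]
gripper_width: 91.3
[540.87 -89.26 191.48] [-179.96    0.01   71.75] [-10.57  16.81  95.2   -0.01  68.03   7.68]
```

View pics/w9.png

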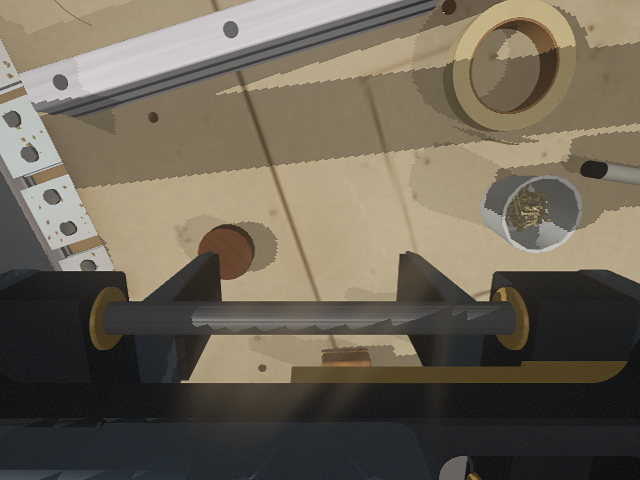

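```bash
python3 -m creep '[[0,-42,10,0,0,0,0],[0,-42,10,0,0,0,0],[0,-42,10,0,0,0,0],[0,-40,10,0,0,0,0],[0,0,0,0,0,0,0]]'
python3 - <<'E'
from h import *
s=state();print(s['ee_pos'],s['ee_rot'],s['qpos']);f=grab("wrist","w10")
E
```

```text
time_s: 15.2
ee_pos: [526.9, -261.9, 191.6]
ee_rot: [180.0, 0.0, 71.6]
force: [0.6, 0.6, -0.1]
gripper_width: 91.4
[ 526.93 -261.92  191.61] [179.99   0.04  71.61] [-27.53  20.34  89.9   -0.04  69.75  -9.13]
```

View pics/w10.png

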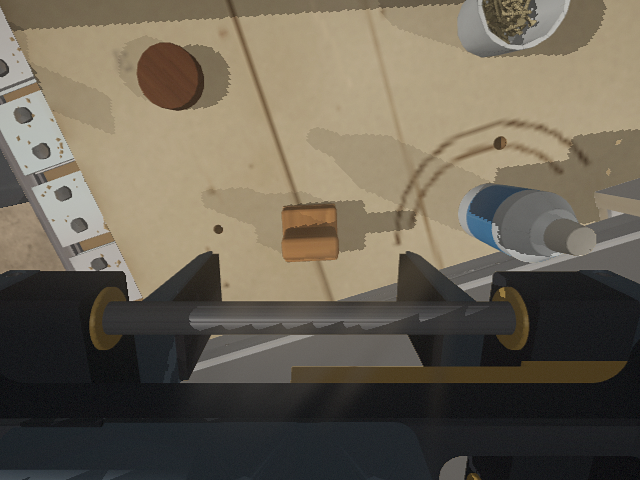

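Run:
```python
from h import *
f=grab("wrist");im=f["frame"]
cv2.imwrite("pics/z10.png",cv2.resize(im[190:275,265:355],(720,600)[:2],interpolation=cv2.INTER_NEAREST)[:,:,::-1])
```

```text
(no output)
```

View pics/z10.png

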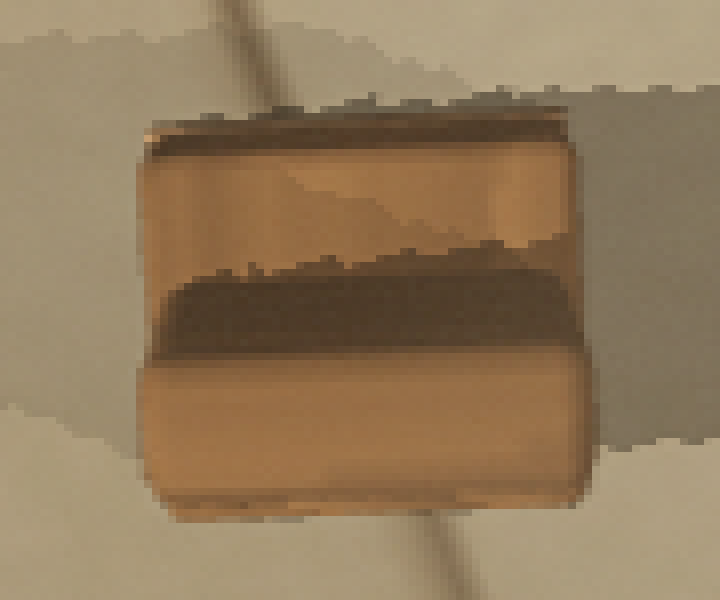

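Run:
```python
from h import *
f=grab("wrist");s=state();e=s['ee_pos'];yw=s['ee_rot'][2];print(e,yw)
P=lambda X,Y,z:onz(f,265+X/8-.5*0,190+Y/(600/85),z)[:2]
def ang(a,b): d=b-a;return np.degrees(np.arctan2(d[1],d[0]))
print('edges',ang(P(160,155,26),P(575,140,26)),ang(P(160,362,70),P(580,348,70)),ang(P(170,283,26),P(550,270,26)),ang(P(175,505,70),P(580,490,70)))
L,R=P(143,430,70),P(592,420,70);T,B=P(370,356,70),P(370,494,70)
print('len',np.linalg.norm(R-L),'wid',np.linalg.norm(B-T));print('handle ctr by LR',(L+R)/2,'by TB',(T+B)/2)
l,r,t=P(140,200,26),P(578,190,26),P(365,148,26);print('base w',np.linalg.norm(r-l),(l+r)/2,t)
a=np.radians(-16);x=np.array([np.cos(a),np.sin(a)]);y=np.array([-np.sin(a),np.cos(a)])
print('base ctr along x',(((l+r)/2)@x),'handle',((L+R)/2)@x,'| y: base',t@y-27,'handle',((T+B)/2)@y, 'tcp',e[:2]@x,e[:2]@y)
for u,v in((600,192),(500,250),(200,365)): print(onz(f,u,v,0),)
```

```text
[ 527.19 -258.74  191.78] 71.84897483554627
edges -15.871519466024681 -16.003068036458355 -15.965158351245664 -15.71154570495746
len 48.664663497318564 wid 17.732384676614352
handle ctr by LR [ 522.53 -279.03] by TB [ 522.78 -279.18]
base w 53.30275898249366 [ 527.82 -260.29] [ 530.58 -254.26]
base ctr along x 579.1168459844239 handle 579.1956585857552 | y: base -125.16363707616269 handle -124.2697456915641 tcp 578.0832656706868 -103.40514677521446
[ 817.83 -333.45    0.  ]
[ 708.78 -363.18    0.  ]
[ 348.24 -393.15    0.  ]
```

Caul handle measured at (522.5,-279.3), axis -15.9°. I'll align over it and come down in two stages.

```bash
python3 -m creep '[[0,0,0,0,0,0,-2.3],[0,-11,0.5,0,0,0,0],[0,-10,0.5,30,0,0,0],[0,0,0,30,0,0,0],[0,0,0,15,0,0,0]]' ;python3 -m creep '[[0,0,0,0,0,0,0],[0,0,0,0,0,0,0]]'
python3 - <<'E'
from h import *
s=state();print(s['ee_pos'],s['ee_rot']);f=grab("wrist","w11");
for z in(70,26):
  print(proj(f,[522.5,-279.2,z]), proj(f,[*(s['ee_pos'][:2]),z]))
E
```

```text
time_s: 15.98
ee_pos: [521.7, -279.4, 115.4]
ee_rot: [-179.9, -0.0, 74.2]
force: [-0.0, 0.8, -0.1]
gripper_width: 90.6
time_s: 16.23
ee_pos: [523.3, -280.1, 118.1]
ee_rot: [179.9, 0.0, 74.2]
force: [1.0, -0.5, 0.2]
gripper_width: 91.3
[ 523.32 -280.13  118.1 ] [179.88   0.03  74.18]
[306.8  253.19] [308.41 254.17]
[307.01 235.65] [308.37 236.49]
```

View pics/w11.png

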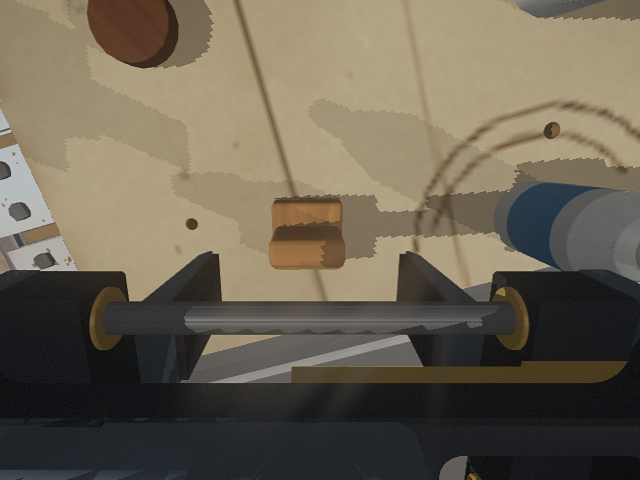

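```bash
python3 -m creep '[[0,0,0,25,0,0,0],[0,0,0,30,0,0,0],[0,0,0,20,0,0,0],[0,0,0,10,0,0,0],[0,0,0,0,0,0,0]]' ;python3 -m creep '[[1,0,0,0,0,0,0],[1,0,0,0,0,0,0],[1,0,0,0,0,0,0],[1,0,0,0,0,0,0],[1,0,0,0,0,0,0]]' 35; python3 -m creep '[[1,0,0,0,0,0,0],[1,0,0,0,0,0,0]]'
python3 - <<'E'
from h import *
s=state();print(s['ee_pos'],s['ee_rot']);f=grab("wrist","w12");
E
```

```text
time_s: 16.9
ee_pos: [522.7, -279.9, 32.2]
ee_rot: [180.0, 0.0, 74.2]
force: [-0.0, -0.5, 0.7]
gripper_width: 91.1
time_s: 17.52
ee_pos: [522.4, -279.8, 32.1]
ee_rot: [-180.0, 0.0, 74.2]
force: [0.8, -0.6, 1.1]
gripper_width: 50.2
time_s: 17.77
ee_pos: [522.5, -279.9, 32.1]
ee_rot: [180.0, 0.0, 74.2]
force: [-1.4, 0.7, 1.4]
gripper_width: 49.6
[ 522.45 -279.85   32.11] [180.     0.01  74.17]
```

View pics/w12.png

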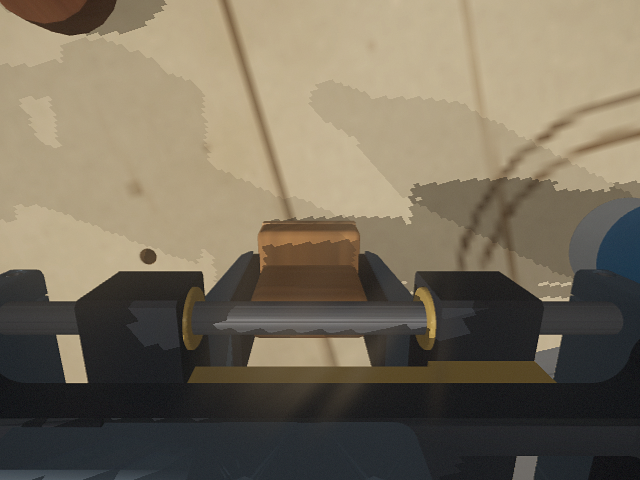

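```bash
python3 -m creep '[[1,0,0,-8,0,0,0],[1,0,0,-25,0,0,0],[1,0,0,-40,0,0,0],[1,0,0,-40,0,0,0],[1,0,0,-25,0,0,0]]' ; python3 -m creep '[[1,0,0,-10,0,0,0],[1,0,0,0,0,0,0]]' ;python3 - <<'E'
from h import *
s=state();print(s['ee_pos'],s['ee_rot']);f=grab("wrist","w13");grab("scene","s13")
im=f["frame"];cv2.imwrite("pics/z13.png",np.hstack([cv2.resize(im[215:345,245:375],(400,400),interpolation=cv2.INTER_NEAREST)[:,:,::-1],cv2.resize(cv2.imread("pics/s13.png")[100:260,320:480],(400,400))]))
E
```

```text
time_s: 18.45
ee_pos: [523.0, -280.1, 172.1]
ee_rot: [179.9, 0.0, 74.2]
force: [0.1, -0.8, -2.8]
gripper_width: 49.6
time_s: 18.7
ee_pos: [522.4, -279.8, 179.9]
ee_rot: [180.0, 0.0, 74.2]
force: [-0.7, -0.0, -2.3]
gripper_width: 49.6
[ 522.39 -279.79  179.85] [179.99   0.01  74.18]
```

View pics/z13.png

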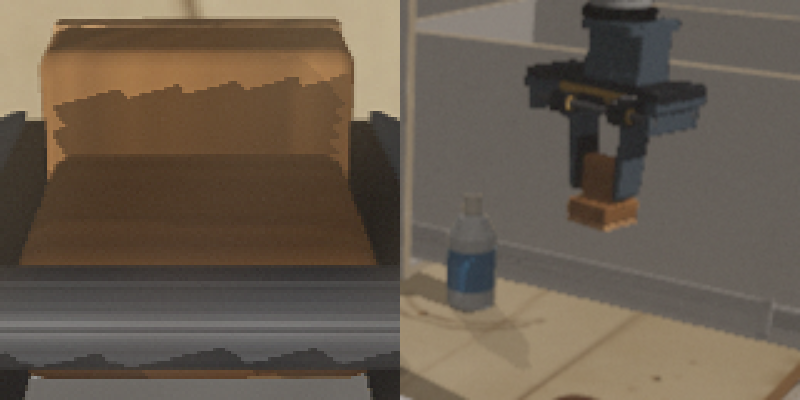

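Run:
```python
from h import *
f=grab("wrist");s=state();e=s['ee_pos'];a=np.radians(s['ee_rot'][2]);x=np.array([np.cos(a),np.sin(a)]);y=np.array([np.sin(a),-np.cos(a)])
def q(X,Y,dz):
    p=onz(f,245+X*.325,215+Y*.325,e[2]+dz)[:2]-e[:2];return p@x,p@y
print('base far edge(27)',q(200,52,-6.1)); print('sole far edge(27)',q(200,21,-32.1)); print('handle foot(10)',q(200,155,-6.1)); print('handle rear(-10)',q(200,378,37.9))
print('base L/R',q(43,65,-6.1),q(353,60,-6.1))
b=np.array([628.0,206.6]);
a2=np.radians(79.25);x2=np.array([np.cos(a2),np.sin(a2)])
```

```text
base far edge(27) (np.float64(25.79714139975025), np.float64(0.7947770932789431))
sole far edge(27) (np.float64(25.274754178789884), np.float64(0.8027446149183334))
handle foot(10) (np.float64(7.437062531795843), np.float64(0.7971781594715281))
handle rear(-10) (np.float64(-9.189495247399034), np.float64(0.7859846353607222))
base L/R (np.float64(23.527895615381), np.float64(-25.743508975852233)) (np.float64(24.405173535884625), np.float64(26.60198412150841))
```

```bash
python3 -m creep '[[1,20,-2,0,0,0,0],[1,35,-2,0,0,0,0],[1,45,-3,0,0,0,0],[1,50,-3,0,0,0,0],[1,50,-3,0,0,0,0]]' ; python3 -m creep '[[1,50,-3,0,0,0,0],[1,50,-3,0,0,0,0],[1,50,-3,0,0,0,0],[1,50,-3,0,0,0,0],[1,45,-3,0,0,0,0]]' ;python3 -m creep '[[1,32,-2,0,0,0,0],[1,20,-1,0,0,0,0],[1,0,0,0,0,0,-2.5],[1,0,0,0,0,0,-2.5],[1,0,0,0,0,0,0]]' ;python3 - <<'E'
from h import *
s=state();print(s['ee_pos'],s['ee_rot'],s['gripper_width']);f=grab("wrist","w14");grab("scene","s14")
E
```

```text
time_s: 19.48
ee_pos: [564.3, -81.1, 179.3]
ee_rot: [-179.9, -0.0, 74.2]
force: [0.4, -0.6, -2.1]
gripper_width: 49.9
time_s: 20.1
ee_pos: [616.1, 159.0, 179.2]
ee_rot: [-179.9, 0.0, 74.2]
force: [0.5, 0.5, -1.8]
gripper_width: 49.6
time_s: 20.72
ee_pos: [627.7, 206.8, 179.5]
ee_rot: [-179.9, 0.0, 79.1]
force: [0.2, -0.3, -1.9]
gripper_width: 49.5
[627.71 206.77 179.53] [-179.95    0.04   79.14] 49.462855618293496
```

View pics/w14.png

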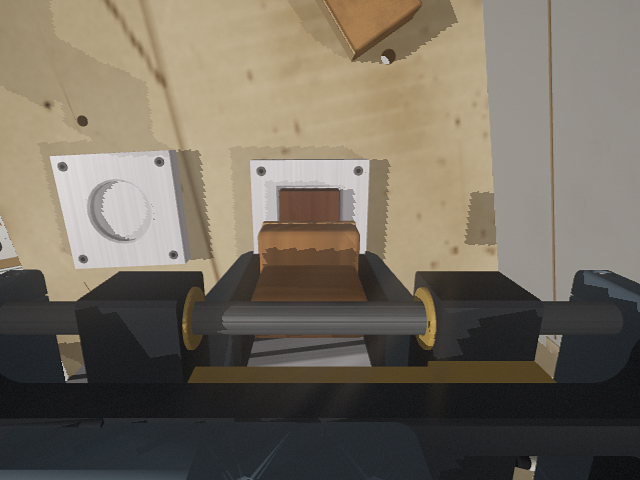

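View pics/s14.png

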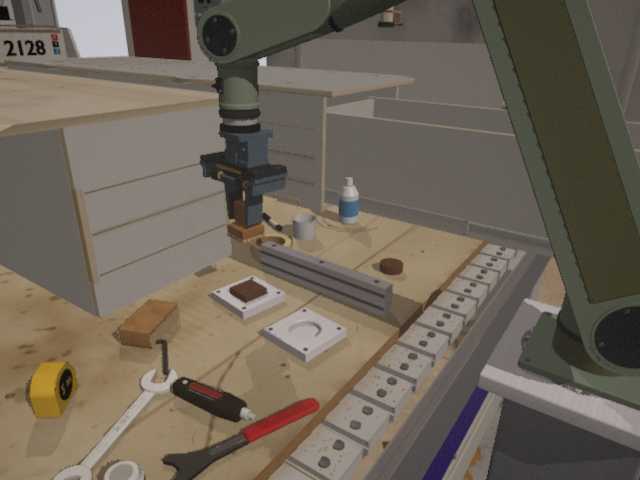

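The caul is over the nest. The visible strip of blank is at (280-341, 188-222), with the caul base just in front at cols 258-360. I'll refine the alignment using the screws and the blank's far edge.

```bash
cat > m6.py <<'E'
from h import *
def go(pts,off=-0.4):
    f=grab("wrist");s=state();e=s['ee_pos'];yw=s['ee_rot'][2];print('tcp',e,s['ee_rot'])
    g=cv2.cvtColor(f["frame"],cv2.COLOR_RGB2GRAY);Q=[]
    for u0,v0 in pts:
        w=np.clip(150.-g[v0-9:v0+10,u0-9:u0+10],0,None);v,u=np.mgrid[-9:10,-9:10]
        uu=u0+(u*w).sum()/w.sum();vv=v0+(v*w).sum()/w.sum();Q.append(onz(f,uu,vv,18)[:2]);print(' px',round(uu,1),round(vv,1),Q[-1])
    Q=np.array(Q);d=Q[1]-Q[0];ny=np.degrees(np.arctan2(d[1],d[0]))+90
    a=np.radians(ny);x=np.array([np.cos(a),np.sin(a)]);c=Q.mean(0)-45.15*x;print('nest ctr',c,'nest yaw',ny,'tcp yaw',yw)
    b=np.array([628.0,206.6]);
    a=np.radians(yw);x=np.array([np.cos(a),np.sin(a)]);y=np.array([np.sin(a),-np.cos(a)])
    for n,c in(('nest',c),('blank',b)):
        dd=c-(e[:2]+off*x);print(n,'move tool x,y',dd@x,dd@y)
    return f
E
python3 - <<'E'
from m6 import *
f=go([(261,171),(358,170)])
import m5;print(onz(f,490,150,0),onz(f,485,0,0))
s=state();e=s['ee_pos'];v=188
for v in(187,188,189):print(onz(f,310,v,30))
a=np.radians(79.2);print('exp far edge',628+28*np.cos(a),206.6+28*np.sin(a))
E
```

```text
tcp [627.99 206.61 179.8 ] [-179.98    0.02   79.13]
 px 260.6 170.8 [592.35 258.83]
 px 357.6 170.2 [681.05 242.22]
nest ctr [628.39 206.15] nest yaw 79.39523185422476 tcp yaw 79.12640445571844
nest move tool x,y 0.027764270692972354 0.4826440460880729
blank move tool x,y 0.39700038227818263 0.013036859680747172
[811.64 235.2    0.  ] [815.29 364.5    0.  ]
[634.9 236.8  30. ]
[634.73 235.91  30.  ]
[634.56 235.02  30.  ]
exp far edge 633.2466768084003 234.10404302040328
```

```bash
python3 -m creep '[[1,0.3,0.2,15,0,0,0],[1,0,0,30,0,0,0],[1,0,0,25,0,0,0],[1,0,0,14,0,0,0],[1,0,0,0,0,0,0]]';python3 -m creep '[[1,0,0,4,0,0,0],[1,0,0,3,0,0,0],[1,0,0,0,0,0,0],[1,0,0,0,0,0,0]]' ;python3 - <<'E'
from h import *
s=state();print(s['ee_pos'],s['ee_rot'],s['gripper_width']);f=grab("wrist","w15");grab("scene","s15");grab("top","t15")
a=cv2.resize(cv2.imread("pics/s15.png")[225:325,195:305],(440,400),interpolation=cv2.INTER_CUBIC);b=cv2.resize(cv2.imread("pics/t15.png")[195:275,190:270],(350,400)[:2],interpolation=cv2.INTER_CUBIC)
cv2.imwrite("pics/z15.png",np.hstack([a,b]))
E
```

```text
time_s: 21.5
ee_pos: [627.7, 206.7, 94.4]
ee_rot: [-179.9, 0.1, 79.2]
force: [-0.1, -0.1, -1.0]
gripper_width: 49.6
time_s: 22.0
ee_pos: [628.6, 207.0, 89.3]
ee_rot: [180.0, -0.0, 79.2]
force: [0.7, 0.1, -2.0]
gripper_width: 50.0
[628.64 207.05  89.28] [179.96  -0.01  79.18] 50.02453481973591
```

View pics/w15.png

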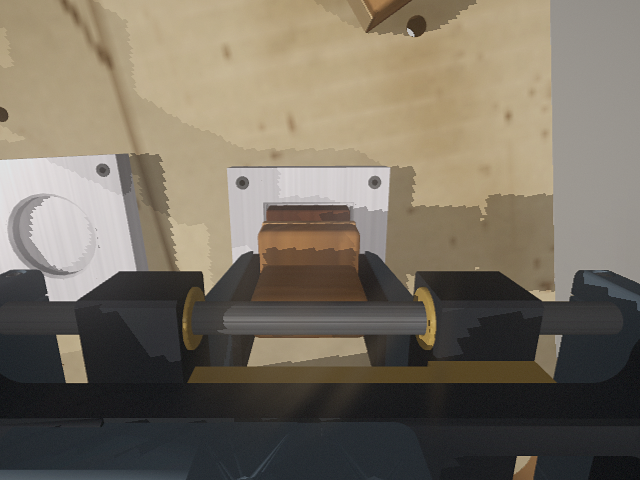

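View pics/z15.png

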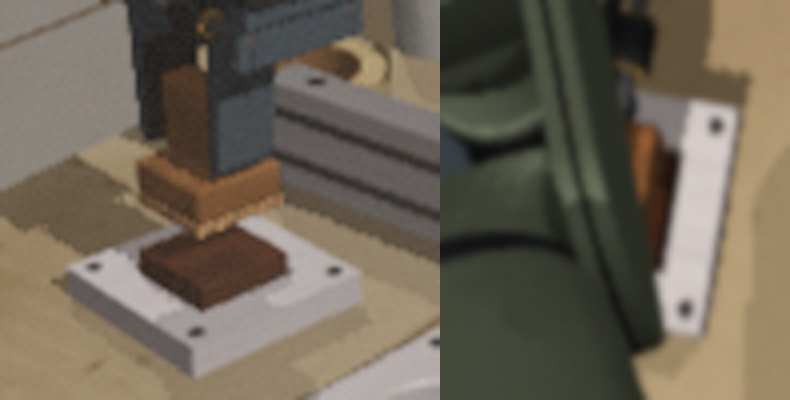

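```bash
python3 -m creep '[[1,0,0,7,0,0,0],[1,0,0,5,0,0,0],[1,0,0,3,0,0,0],[1,0,0,1.5,0,0,0],[1,0,0,0,0,0,0]]';python3 -m creep '[[1,0,0,0,0,0,0],[1,0,0,0,0,0,0],[1,0,0,0,0,0,0],[1,0,0,0,0,0,0]]' ;python3 - <<'E'
from m6 import *
f=go([(238,185),(379,185)])
cv2.imwrite("pics/w16.png",f["frame"][:,:,::-1]);g=grab("scene","s16")
cv2.imwrite("pics/z16.png",np.hstack([cv2.resize(cv2.imread("pics/s16.png")[235:325,200:300],(440,396),interpolation=cv2.INTER_CUBIC),cv2.resize(cv2.imread("pics/w16.png")[160:280,230:340],(360,396))]))
b=np.array([628.,206.6,0]);a=np.radians(-10.75);R=np.array([[np.cos(a),-np.sin(a),0],[np.sin(a),np.cos(a),0],[0,0,1]])
for z,h,n in((30,28,'blank top'),(40,27,'sole'),(66,27,'base top')): print(n,[proj(g,b+R@[sx*h,sy*h,0]+[0,0,z]).round(1).tolist() for sx,sy in((1,1),(-1,1),(-1,-1),(1,-1))])
E
```

```text
time_s: 22.78
ee_pos: [628.5, 207.0, 72.3]
ee_rot: [-180.0, 0.0, 79.2]
force: [0.6, -0.7, -2.0]
gripper_width: 49.8
time_s: 23.28
ee_pos: [628.5, 207.0, 72.5]
ee_rot: [180.0, 0.0, 79.2]
force: [0.0, 0.3, -3.3]
gripper_width: 49.6
tcp [628.49 207.01  72.46] [179.99   0.    79.17]
 px 237.5 185.3 [592.34 258.83]
 px 379.5 184.7 [681.19 242.12]
nest ctr [628.42 206.1 ] nest yaw 79.34910570808819 tcp yaw 79.17432838379914
nest move tool x,y -0.5040941918019397 0.10720357655908305
blank move tool x,y -0.09257519315669456 -0.40041375491646203
blank top [[229.1, 287.1], [245.2, 296.9], [266.7, 287.7], [250.4, 278.5]]
sole [[229.5, 282.9], [245.1, 292.2], [265.9, 283.5], [250.2, 274.7]]
base top [[228.7, 271.8], [244.5, 280.9], [265.6, 272.4], [249.7, 264.0]]
```

View pics/z16.png

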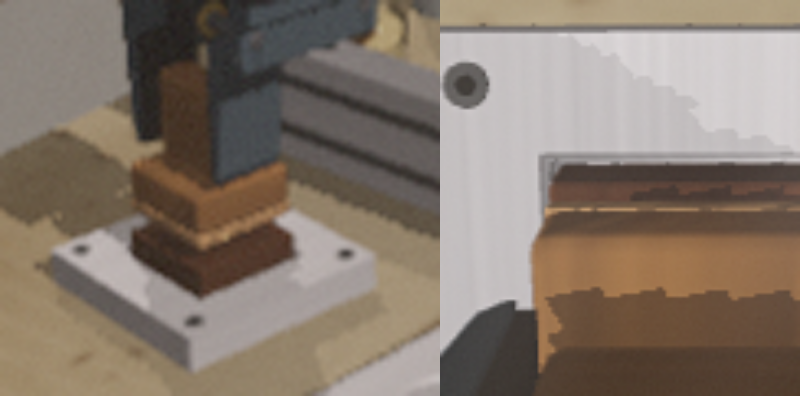

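The sole and blank corners match the predicted pixels to within about 1 px: left sole (230,283) over blank (230,287), and front sole (247,291) over blank (246,296). That puts the gap at about 10 mm. I'll do one last bystander and stillness check, then hand in.

Run:
```python
from h import *
a=cv2.imread("pics/s1.png").astype(int);b=cv2.imread("pics/s16.png").astype(int)
for n,(x0,y0,x1,y1) in dict(round=(375,255,408,278),tub=(290,212,318,240),bottle=(335,175,362,226)).items(): print(n,np.abs(a-b)[y0:y1,x0:x1].mean())
s=state();print(s['time_s'],s['ee_pos'],s['qvel'].max(),s['force'],s['gripper_width'])
print(job_done())
```

```text
round 26.830917874396135
tub 29.67091836734694
bottle 12.732268215928347
23.375 [628.44 207.01  72.45] 0.061010095200281896 [-0.81 -0.52 -1.92] 49.8884841455729
the job is handed in; nothing more can be done
None
```

Run:
```python
import cv2,numpy as np
a=cv2.imread("pics/s1.png");b=cv2.imread("pics/s16.png")
cv2.imwrite("pics/cmp.png",np.vstack([cv2.resize(i[165:285,265:425],(400,300)) for i in(a,b)]))
```

```text
(no output)
```

View pics/cmp.png

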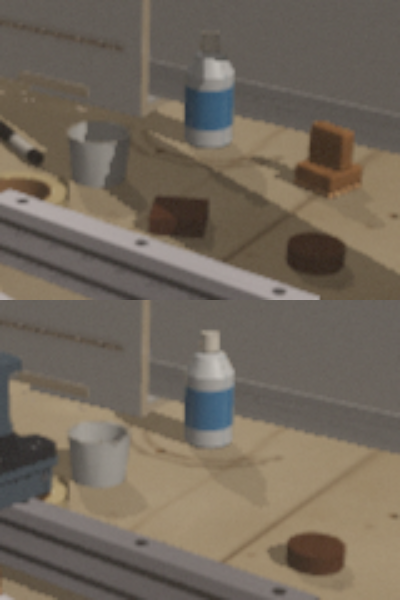

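I put the square blank in the square nest's pocket and let go of it. I then took the caul by its bar handle, gripped across its 50 mm length because the right-hand wall was close. With its sole about 148 mm above the bed, I carried it over the 65 mm fence. I handed in with the arm holding it still over the blank, at about 23 s.

**Last checks**
- **Blank:** it looked flat in the pocket and parallel to the nest, with its centre measured within about 0.5 mm of the nest's.
- **Caul:** from the arm's readings the sole was about 40 mm above the bed, so the gap to the blank is roughly 10 mm. It was centred to about 0.5 mm, with the tool upright and its yaw within about 0.2° of the nest's sides. In the side view the gap was clear, and most corners fell within about 1 px of where I predicted; the right-hand blank corner was a couple of pixels off. No force reading suggested contact.
- **Bystanders:** the pixel comparison of the round blank, tub and bottle showed large differences. I looked into it only after handing in. A side-by-side view shows them at the same positions, and the difference comes from the arm's shadow having moved.

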